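# Set a copier's paper tray for a shorter paper

### The arm

A 6-joint arm with a two-finger parallel gripper is mounted at the origin on the work surface. World frame = base frame: x ahead of the robot, y to its left, z up, the work surface at z = 0. Lengths are in mm, angles in rad, forces in N, time in s.
With the tool pointing down it reaches from about 300 to 775 mm from the base axis. Payload 14.6 kg.
Tool frame: the origin (TCP) lies between the finger pads; the fingertips stand manip.finger_overhang ahead of it and the grasp point (between the pads) lies 2 mm behind it (manip.finger_overhang is the distance from the TCP to the fingertips, in mm); z points along the fingers, y is the direction in which the jaws open and shut (so a half turn about z gives the same grasp; the last joint's range is limited). The gripper opens to 94 mm and grips with 3 to 60 N. Pads are 16 mm wide; open, the fingers measure 119 mm over their backs; the gripper's body (75 mm by 177 mm) begins 78 mm behind the grasp point.
Start: joints at [-1.179, 0.3, 1.521, -0, 1.321, -0.067], TCP at [243.572, -493.115, 222.446] pointing down, gripper open.
Joint ranges: [-3.03, 3.03], [-0.79, 2.21], [0.23, 2.52], [-1.04, 4.18], [0, 3.07], [-2.55, 2.55]. Speed limits (rad/s): [2.22, 2.22, 2.57, 3.14, 3.14, 3.14].

### API

Orientations are given as [roll, pitch, yaw] about the fixed x, y, z axes, in that order (R = Rz(yaw) Ry(pitch) Rx(roll)).
In Python, from cell import manip gives the robot as it stands.
- The arm moves only by the tool drive_tool, never from a script. Its argument "steps" is a list of rows, each an object with "delta_pos": the shift along the world's x, y, z in mm, a list of three; "yaw": the turn about the world's z in rad; "hand": the finger opening in mm, from 0 to 94. A call has 1 to 5 rows; each row shifts and turns the commanded pose from where the row before left it; what a row does not reach is not made up. A row lasts 1/12 s, in which the tool goes at most 41.7 mm and 7.16 degrees, less where a joint would pass 70% of its speed; a pose out of reach is approached as far as the arm can. A call is refused whole if a number of a shift passes 41.7 or a number of a turn 0.125, either way. A call with a gripper value outside its range is refused whole. The fingers move at their own pace and stop on an object; "squeeze" is the grip in N (left out, the last holds). Time passes only in rows, so rows that do not move let the fingers close. It gives the time, the measured TCP pose, the force and the opening at its end, in the units of the state.
- manip.read_state(): the state, without advancing time (a new reading comes with each control period).
- manip.camera(name): name is "scene" or "top" or "wrist"; returns a dict with "frame" (400x640x3 uint8, red, green, blue), "range_z" (400x640 float32, mm along the optical axis (not along the pixel's ray), 0 where there is no reading), "intrinsics" (3x3 intrinsics, pixels), "position" and "attitude" of the camera in the world. Camera axes: x right, y down, z forward; pixel columns grow to the right and rows downward; lengths in mm; the calibration is good to about 2 mm. The wrist camera is an equidistant fisheye: a pixel r from the principal point sees the ray r / f radians off the axis. A picture is of the moment at which its call begins.
- manip.sign_off(): hands the job in, once; it reports no verdict.
The state is a dict: "clock": time; "joints": joint angles; "qd": joint speeds; "effort": joint torques, N m; "eef_pos": TCP position; "eef_rot": TCP orientation; "wrist_force": force on the tool from outside, world axes, zero at the start; "moment": the same for the moment, N m; "finger_gap": finger opening in mm.
Only numpy, scipy, OpenCV 4.12 (cv2) and the standard library are available. Lean on these libraries where they do the work, as an engineer would, in place of code of your own. Each camera call takes 0.05 s, during which the arm holds its last target.

### The job

Set the copier's paper tray for the short paper that lies in it: lift the end stop over the detent bump in front of it, slide it up snug against the pack of paper and let it drop fully down. Also turn the paper-size dial in the corner of the tray until its pointer lines up with the white mark on the collar. Leave the pack and everything else on the table and in the tray where it is.

Things in the scene. Friction and masses are not known exactly. Their poses are not given: they have to be found in the camera images.
- tray: Grey open paper tray (copier cassette), fixed to the table, inside 230 mm (x) by 360 mm (y), walls 5 mm, wall top 46 mm above the table, floor top 6 mm above the table. Origin: under the centre of its underside. Its y axis is the long axis; a beige front panel is at its -y end. The end stop and its rail are at the +y end on the centre line, the dial in the corner at -x, +y.
- stop_slide (a joint): Travel of the end stop along the tray's -y direction, towards the pack, in m. It starts between 0 and 0.006, penned in behind the bump; with the stop down it cannot pass from 0.009 to 0.028. Range -0.002 to 0.122. Friction about 1.5 N.
- stop_lift (a joint): Height of the stop plate above its fully down position, in m: 0 is fully down, 0.022 the upper end. It must be over 0.009 to cross the bump. Weight and a soft spring pull it down with about 2 N when it is let go. The stop never tilts or turns.
- stop_tab (a point): Grip tab of the end stop: cream upright block, 24 mm (tray x) by 14 mm (tray y), standing from 15 mm below this point to 12 mm above it; nothing close beside it. This point is on its centre line, 68 mm above the table when the stop is down. Below it is the cream stop plate, 56 mm wide.
- stop_face (a point): Centre of the stop plate's flat face that looks towards the pack (tray -y), 10 mm from the tab's centre line; it moves with the stop.
- detent_bump (a point): Top centre of the fixed steel bump, a square-edged bar across the rail in front of the stop's foot, 9 mm high, 8 mm along the travel.
- pack_edge (a point): Centre of the pack's edge face that looks towards the stop (tray +y). The pack of paper, 206 mm (tray x) by 148 mm (tray y) by 34 mm high, 0.85 kg, lies on the tray's floor with its other edge against a fixed white fence, so that it cannot be pushed away. Its top is 40 mm above the table.
- size_dial (a joint): Angle of the dial in rad, growing clockwise seen from above. Starts between 0 and 0.35; at 0 the pointer points along the tray's +y. Range -0.05 to 2.2; the mark is always clockwise of the pointer, 0.5 to 1.45 rad from the start. It stays where it is left (friction about 0.03 N m).
- dial_grip (a point): On the dial's axis, at the height to grip. The dial is a low black disc, radius 21 mm, carrying an upright black bar grip, 12 mm thick, about 40 mm long, which stands from 19 mm below this point to 9.5 mm above it. Its x axis runs along the bar towards the pointer. This point is 70 mm above the table.
- dial_tip (a point): Pointed end of the bar grip, 18 mm from the axis; a white line on the bar's top runs to this end only. Its x axis points outward along the pointer.
- index_mark (a point): White radial line on the flat grey collar (radius 33 mm) round the dial, 27 mm from the dial's axis. Its x axis points outward from the dial's axis. The pointer must point at it.
- staple_box: Small cardboard box, 58 x 36 x 22 mm, lying on the pack; leave alone. Origin: centre of its underside.
- spare_roller: Spare rubber feed roller, 22 mm thick, 66 mm long, lying in the tray's corner at +x, +y; leave alone.
- screwdriver: Screwdriver, 190 mm long, lying on the table; leave alone.
- stapler: Desk stapler, 140 x 34 x 46 mm; leave alone.
- cleaner: Bottle, 56 mm thick, 150 mm high; leave alone.
- mug: White mug, 80 mm wide, 92 mm high; leave alone.
- tape_roll: Flat-lying roll of tape, 90 mm wide, 22 mm high; leave alone.
- calculator: Desk calculator, 100 x 150 x 17 mm, lying flat; leave alone.

How it is judged:
By the outcome, as a careful person would: the job done as asked, in the order asked, and still so for the second after the job is handed in, with the robot touching nothing.
It also fails if it takes over 48 s, if anything falls off the work surface, if the arm or the gripper's body presses on something with over 40 N, if the wrist force passes 120 N, or if a joint passes its speed limit or range.

## Working session

There is one attempt and no reset: what is moved stays moved. The work goes in short steps, Python scripts to look and compute and a tool call to move; the robot and the scene stay as the last step left them, time stands still between calls to the robot, and variables do not carry over. Pictures are saved under pics/ and viewed, and the job is handed in when it is done.

Besides the shell and the picture viewer there is one more tool, called after "Request:" as name(argument=value, ...) on one line, values as JSON. drive_tool: Moves the arm, as the interface text tells. Its arguments: {"type":"object","properties":{"steps":{"type":"array"},"squeeze":{"type":"number"}},"required":["steps"]}

```bash
mkdir -p pics; ls
cat > h.py <<'E'
import numpy as np, cv2
from cell import manip
def shot(n,tag):
    c=manip.camera(n); cv2.imwrite(f'pics/{tag}.png',c['frame'][:,:,::-1]); np.savez(f'pics/{tag}.npz',**{k:np.array(v) for k,v in c.items()}); return c
E
python3 - <<'E'
from h import *
for n in('scene','top','wrist'):
    c=shot(n,n+'0'); print(n,c['intrinsics'],c['position'],c['attitude'])
print(manip.read_state(), manip.finger_overhang)
E
```

```text
pics
scene [[415.97396536   0.         322.7653225 ]
 [  0.         415.97396536 196.31629402]
 [  0.           0.           1.        ]] [1149.87613912  299.35260987 1077.17769549] [-2.51802601 -0.01510299  2.00646282]
top [[393.95494202   0.         324.59086551]
 [  0.         393.95494202 196.59189059]
 [  0.           0.           1.        ]] [ 396.8640462   -10.27325887 1182.6307744 ] [-3.02659771  0.00678377 -1.5834644 ]
wrist [[309.70691629   0.         316.07579317]
 [  0.         309.70691629 196.20565052]
 [  0.           0.           1.        ]] [ 304.22077761 -463.89285031  384.85611877] [ 2.90595716e+00  1.20871152e-03 -1.11303239e+00]
{'clock': 0.15, 'joints': array([-1.17863913e+00,  3.00319651e-01,  1.52139931e+00,  4.26362144e-06,
        1.32071245e+00, -6.66001182e-02]), 'qd': array([-4.66247584e-06, -3.69275580e-05, -1.85105129e-03, -5.84716402e-05,
        1.19157559e-03, -5.15307726e-04]), 'effort': array([-6.41295128e-05, -5.31962872e+01, -3.52821171e+01,  7.08141387e-02,
        2.36360851e-02, -6.04128877e-05]), 'eef_pos': array([ 243.49069708, -492.97223902,  222.04630427]), 'eef_rot': array([-3.14075603e+00, -5.99407070e-05,  4.58756237e-01]), 'wrist_force': array([-0.26136058,  0.46476707, -0.40764498]), 'moment': array([0.00995439, 0.02320766, 0.01161884]), 'finger_gap': 93.83548486762439} 17.0
```

View pics/top0.png

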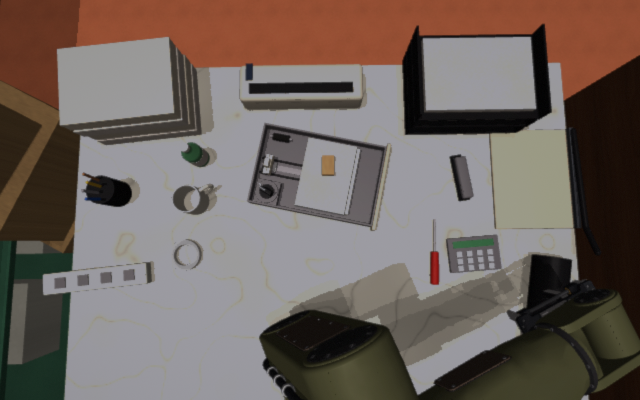

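View pics/scene0.png

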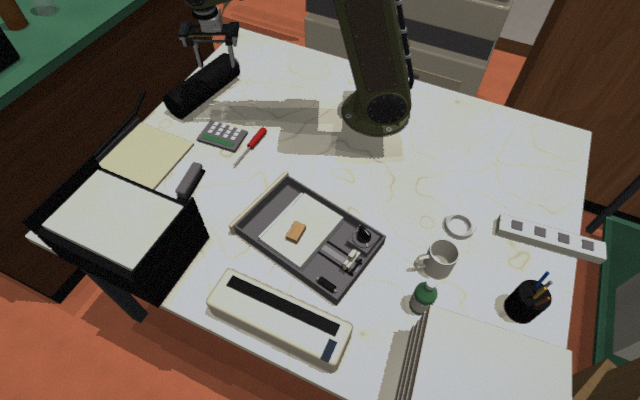

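View pics/wrist0.png

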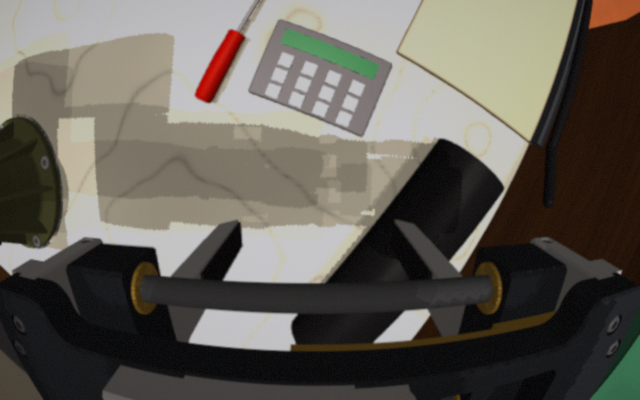

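The top view shows the tray at px (320,175): dial at (266,190), stop at (268,165), pack on the right and roller at (282,138).

```bash
cat >> h.py <<'E'
from scipy.spatial.transform import Rotation as Ro
def load(tag): return dict(np.load(f'pics/{tag}.npz'))
def rays(c,uv,fish=False):
    uv=np.atleast_2d(np.array(uv,float)); K=c['intrinsics']
    x=(uv[:,0]-K[0,2])/K[0,0]; y=(uv[:,1]-K[1,2])/K[1,1]
    if fish:
        r=np.hypot(x,y)+1e-12; d=np.stack([np.sin(r)*x/r,np.sin(r)*y/r,np.cos(r)],1)
    else: d=np.stack([x,y,np.ones_like(x)],1)
    return d@Ro.from_euler('xyz',c['attitude']).as_matrix().T
def onz(c,uv,z,fish=False):
    d=rays(c,uv,fish); p=np.array(c['position']); return p+d*((z-p[2])/d[:,2])[:,None]
def depthpt(c,uv,fish=False):
    out=[]
    for (u,v) in np.atleast_2d(uv):
        Z=float(c['range_z'][int(round(v)),int(round(u))]); K=c['intrinsics']
        d=rays(c,[(u,v)],fish)[0]
        fz=d@Ro.from_euler('xyz',c['attitude']).as_matrix()[:,2]
        out.append(np.array(c['position'])+d*Z/fz)
    return np.array(out)
def crop(tag,x0,y0,x1,y1,s):
    im=cv2.imread(f'pics/{tag}.png')[y0:y1,x0:x1]
    cv2.imwrite(f'pics/{tag}_c{x0}.png',cv2.resize(im,None,fx=s,fy=s,interpolation=cv2.INTER_CUBIC))
E
python3 - <<'E'
from h import *
crop('top0',240,115,400,235,5)
crop('scene0',225,170,390,300,4.8)
c=load('top0')
print(depthpt(c,[(268,162),(266,190),(320,175),(350,250),(268,190),(328,165)]).round(1))
E
```

```text
[[625.9 155.7  79. ]
 [545.5 161.1  78.7]
 [593.4   8.5  37.8]
 [372.7 -77.5   1.2]
 [544.5 154.5  85.3]
 [618.1 -15.3  62.3]]
```

View pics/top0_c240.png

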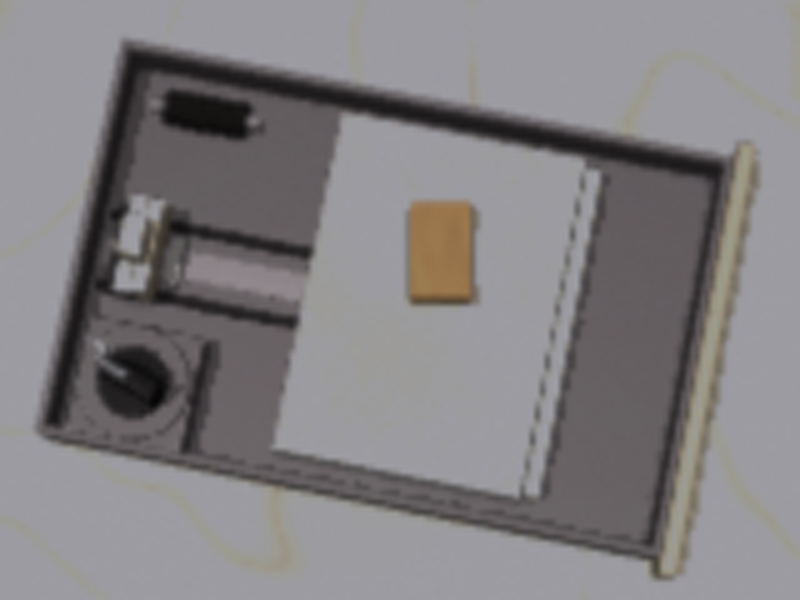

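View pics/scene0_c225.png

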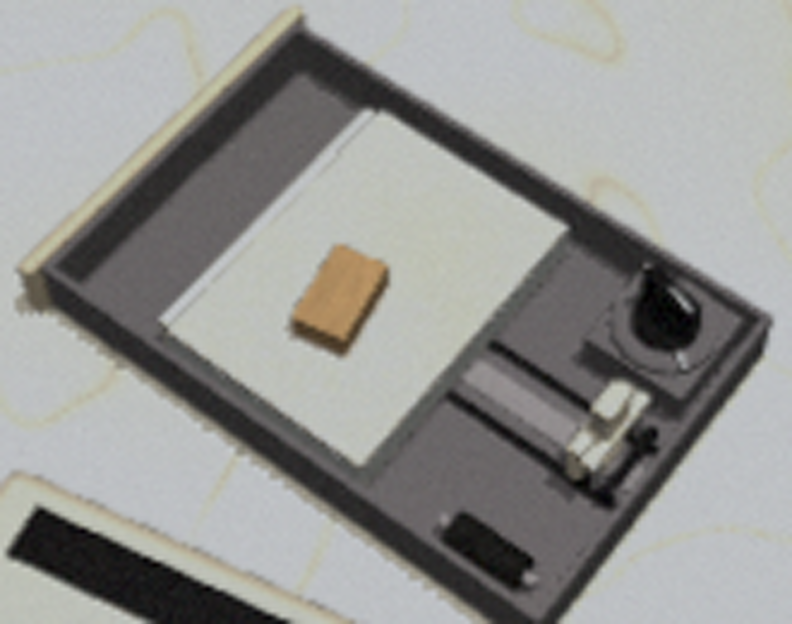

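Run:
```python
from h import *
c=load('top0')
f=lambda x,y:(240+x/5,115+y/5)
P=onz(c,[f(125,42),f(42,430),f(655,555),f(733,160)],46); print(P.round(1))
print('lens',np.linalg.norm(P[0]-P[1]),np.linalg.norm(P[1]-P[2]),np.linalg.norm(P[0]-P[3]))
for a,b in((1,2),(0,3)): d=P[a]-P[b]; print('tray y dir angle',np.arctan2(d[1],d[0]))
d=P[0]-P[1]; print('tray x ang',np.arctan2(d[1],d[0]))
E=onz(c,[f(340,115),f(273,450)],40); print('pack edge',E.round(1),np.linalg.norm(E[0]-E[1]), E.mean(0))
T=onz(c,[f(147,195),f(165,240),f(150,250)],80);print(T.round(1))
```

```text
[[ 749.5  170.    46. ]
 [ 518.3  217.2   46. ]
 [ 441.3 -136.7   46. ]
 [ 672.7 -188.6   46. ]]
lens 235.95592464072766 362.1830761725699 366.8087327466523
tray y dir angle 1.35639954665234
tray y dir angle 1.3599267069441687
tray x ang -0.20126971849311018
pack edge [[704.9  42.9  40. ]
 [505.4  83.5  40. ]] 203.5053898561747 [605.1511572   63.19645156  40.        ]
[[648.9 151.7  80. ]
 [622.6 141.3  80. ]
 [616.9 149.8  80. ]]
```

Request:
drive_tool(steps=[{"delta_pos":[16,29,0],"yaw":0.045,"hand":60},{"delta_pos":[16,29,0],"yaw":0.045,"hand":60},{"delta_pos":[16,29,0],"yaw":0.045,"hand":60},{"delta_pos":[16,29,0],"yaw":0.045,"hand":60},{"delta_pos":[16,29,0],"yaw":0.045,"hand":60}])

```text
clock: 0.57
eef_pos: [323.9, -346.6, 222.3]
eef_rot: [-3.141, -0.0, 0.686]
wrist_force: [0.3, -0.4, 0.9]
finger_gap: 64.0
```

Request:
drive_tool(steps=[{"delta_pos":[16,29,0],"yaw":0.045,"hand":60},{"delta_pos":[16,29,0],"yaw":0.045,"hand":60},{"delta_pos":[16,29,0],"yaw":0.045,"hand":60},{"delta_pos":[16,29,0],"yaw":0.045,"hand":60},{"delta_pos":[16,29,0],"yaw":0.045,"hand":60}])

```text
clock: 0.98
eef_pos: [404.0, -201.5, 222.4]
eef_rot: [-3.142, -0.0, 0.911]
wrist_force: [0.5, -1.3, -0.3]
finger_gap: 59.7
```

Request:
drive_tool(steps=[{"delta_pos":[16,29,0],"yaw":0.045,"hand":60},{"delta_pos":[16,29,0],"yaw":0.045,"hand":60},{"delta_pos":[16,29,0],"yaw":0.045,"hand":60},{"delta_pos":[16,29,0],"yaw":0.045,"hand":60},{"delta_pos":[16,29,0],"yaw":0.045,"hand":60}])

```text
clock: 1.4
eef_pos: [484.0, -56.4, 222.4]
eef_rot: [-3.141, 0.0, 1.136]
wrist_force: [0.0, -1.6, 1.4]
finger_gap: 59.9
```

Request:
drive_tool(steps=[{"delta_pos":[16,29,0],"yaw":0.045,"hand":60},{"delta_pos":[16,29,0],"yaw":0.045,"hand":60},{"delta_pos":[16,29,0],"yaw":0.045,"hand":60},{"delta_pos":[16,29,0],"yaw":0.045,"hand":60},{"delta_pos":[16,29,0],"yaw":0.045,"hand":60}])

```text
clock: 1.82
eef_pos: [564.0, 88.5, 222.2]
eef_rot: [-3.141, 0.0, 1.361]
wrist_force: [0.3, -0.7, 0.4]
finger_gap: 60.0
```

Request:
drive_tool(steps=[{"delta_pos":[0,0,0],"yaw":0,"hand":60},{"delta_pos":[0,0,0],"yaw":0,"hand":60},{"delta_pos":[0,0,0],"yaw":0,"hand":60}])

```text
clock: 2.07
eef_pos: [563.2, 86.5, 222.1]
eef_rot: [-3.141, 0.0, 1.358]
wrist_force: [-0.6, 0.2, 0.4]
finger_gap: 59.7
```

Run:
```python
from h import *
c=shot('wrist','w1'); s=manip.read_state(); print(s['clock'],s['eef_pos'],s['eef_rot'],s['wrist_force'],s['joints'],c['position'],c['attitude'])
cv2.imwrite('pics/w1b.png',cv2.resize(cv2.imread('pics/w1.png'),(800,500)))
```

```text
2.1167 [563.24639764  86.11775097 222.35420214] [-3.14130076e+00  2.51660591e-04  1.35768630e+00] [-0.52241991 -0.859191   -1.00832458] [ 8.75107995e-02  3.44368427e-01  1.46267906e+00 -1.58324202e-04
  1.33489849e+00  3.00657893e-01] [577.90933414 151.69663251 384.95775097] [ 2.90574787e+00  1.09308302e-03 -2.13448913e-01]
```

View pics/w1b.png

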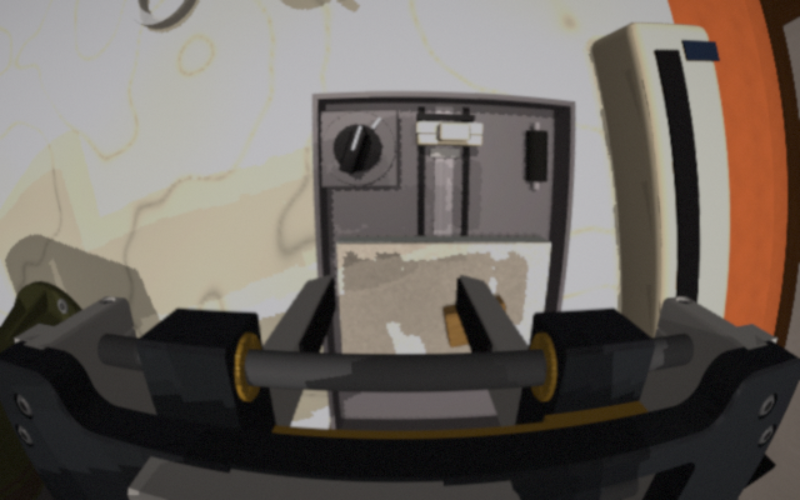

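The wrist view shows the dial at about (358,146), the tab at (455,132), and the pack edge at row 240. The tray is aligned with the image. I'll zoom in.

Run:
```python
from h import *
crop('w1',245,70,395,160,5.33)
cv2.imwrite('pics/w1d.png',cv2.resize(cv2.imread('pics/w1.png')[85:155,250:330],None,fx=8,fy=8,interpolation=cv2.INTER_CUBIC))
```

```text
(no output)
```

View pics/w1_c245.png

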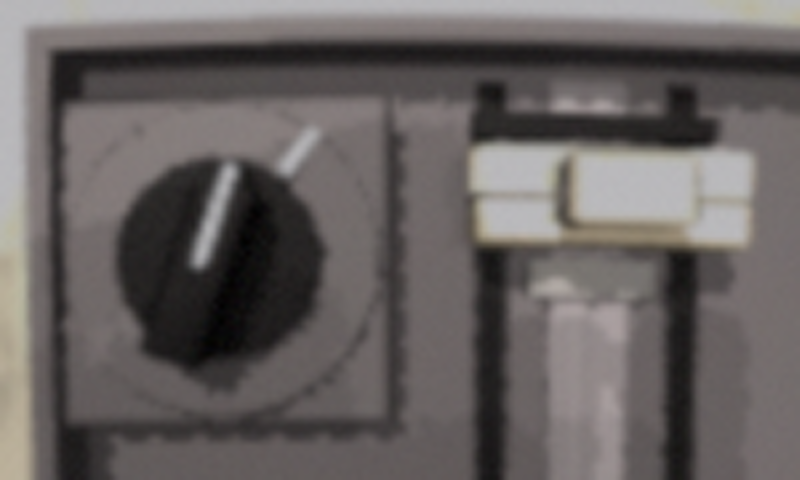

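View pics/w1d.png

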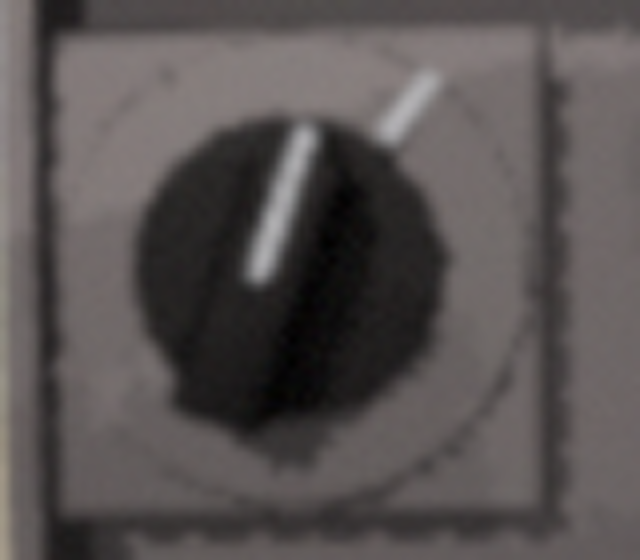

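Run:
```python
from h import *
c=load('w1'); g=lambda x,y:(250+x/8-.5+.06,85+y/8-.5+.06); f=lambda x,y:(245+x/5.33-.4,70+y/5.33-.4)
tr=np.array([np.sin(.21),np.cos(.21)]) 
col=[g(100,110),g(480,480),g(90,470)]; print('collar depth',depthpt(c,col,True).round(1))
print('tab top',depthpt(c,[f(635,188)],True).round(1),'pack',depthpt(c,[(330,155)],True).round(1))
L=onz(c,[g(256,278),g(309,128)],79.5,True); print('line',L.round(1)); 
zc=depthpt(c,col,True)[:,2].mean()
M=onz(c,[g(384,143),g(434,73)],zc,True); print('mark',M.round(1),zc)
an=lambda P: np.arctan2(*(P[1]-P[0])[1::-1])
print('angles',an(L),an(M))
C=onz(c,[g(75,275),g(533,275),g(303,45),g(303,508)],zc,True); print(C.round(1), (C[0]+C[1])/2,(C[2]+C[3])/2)
S=onz(c,[g(58,38),g(543,38),g(545,515),g(58,512)],zc,True); print('housing',S.round(1),S.mean(0))
T=onz(c,[f(573,152),f(697,152),f(697,225),f(573,225)],80,True); print('tab',T.round(1),T.mean(0),np.linalg.norm(np.diff(T,axis=0),axis=1))
D=onz(c,[f(472,240),f(748,243),f(472,150),f(752,152)],53,True);print('plate',D.round(1))
E=onz(c,[(271,193),(440,193)],40,True);print('packedge',E.round(1),an(E))
```

```text
collar depth [[524.5 193.1  36.7]
 [565.3 129.8  36.5]
 [511.7 143.5  36.9]]
tab top [[627.  160.2  81. ]] pack [[585.9 109.9   5.4]]
line [[545.4 163.   79.5]
 [555.8 179.6  79.5]]
mark [[562.4 179.1  36.7]
 [571.3 187.2  36.7]] 36.659430430685596
angles 1.0134194113791628 0.74146879674146
[[515.9 171.   36.7]
 [578.7 156.4  36.7]
 [554.4 195.2  36.7]
 [540.1 131.3  36.7]] [547.27597147 163.70748082  36.65943043] [547.22180479 163.29085681  36.65943043]
housing [[520.9 204.7  36.7]
 [587.1 188.8  36.7]
 [573.2 123.   36.7]
 [505.7 138.7  36.7]] [546.72370045 163.80510146  36.65943043]
tab [[617.3 168.9  80. ]
 [640.  164.7  80. ]
 [637.2 151.3  80. ]
 [614.4 155.6  80. ]] [627.24047914 160.13280815  80.        ] [23.14482503 13.69740479 23.18161924]
plate [[597.2 157.   53. ]
 [652.2 145.8  53. ]
 [601.  174.7  53. ]
 [656.8 164.   53. ]]
packedge [[510.1  85.4  40. ]
 [707.   43.   40. ]] -0.21226797318128163
```

The pointer-to-mark angle comes out at about 0.28 rad, but the brief says at least 0.5. I'll take a closer look before trusting it.

Request:
drive_tool(steps=[{"delta_pos":[-7,3,-20],"yaw":0,"hand":60},{"delta_pos":[-7,3,-20],"yaw":0,"hand":60},{"delta_pos":[-7,3,-20],"yaw":0,"hand":60},{"delta_pos":[-7,3,-20],"yaw":0,"hand":60},{"delta_pos":[0,0,0],"yaw":0,"hand":60}])

```text
clock: 2.53
eef_pos: [533.1, 98.0, 139.4]
eef_rot: [-3.136, 0.002, 1.357]
wrist_force: [-0.2, -0.1, 0.6]
finger_gap: 60.3
```

Run:
```python
from h import *
c=shot('wrist','w2'); s=manip.read_state(); print(s['clock'],s['eef_pos'],c['position'],c['attitude'])
K=c['intrinsics']; Rm=Ro.from_euler('xyz',c['attitude']).as_matrix()
p=Rm.T@(np.array([547,164,50])-c['position']); r=np.hypot(p[0],p[1]); t=np.arctan2(r,p[2]); uv=K[:2,2]+K[0,0]*t*p[:2]/r; print(uv)
u,v=uv.astype(int); x0,y0=max(u-50,0),max(v-37,0); print(x0,y0)
cv2.imwrite('pics/w2d.png',cv2.resize(cv2.imread('pics/w2.png')[y0:y0+75,x0:x0+100],None,fx=8,fy=8,interpolation=cv2.INTER_CUBIC))
```

```text
2.5833 [534.51086069  98.00950843 141.63443308] [548.53613172 163.23634996 302.12832335] [ 2.90438876  0.0055237  -0.21439208]
[315.74005764 122.22688652]
265 85
```

View pics/w2d.png

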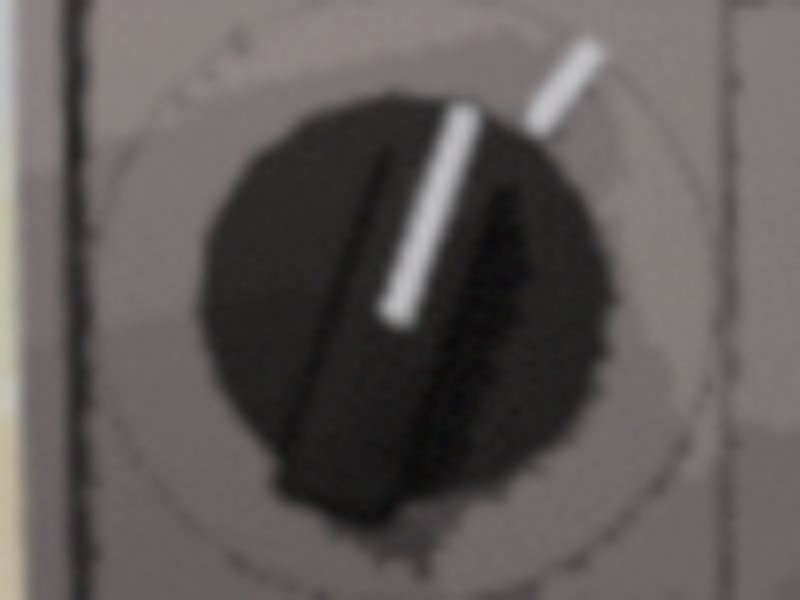

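Run:
```python
from h import *
c=load('w2'); g=lambda x,y:(265+(x+.5)/8-.5,85+(y+.5)/8-.5)
im=cv2.imread('pics/w2.png'); gr=cv2.cvtColor(im,cv2.COLOR_BGR2GRAY)
sub=cv2.resize(gr[85:160,265:365],None,fx=8,fy=8,interpolation=cv2.INTER_CUBIC)
m=(sub>150).astype(np.uint8); n,lab,st,ce=cv2.connectedComponentsWithStats(m)
an=lambda d: np.arctan2(d[1],d[0])
for i in range(1,n):
    if st[i,4]<400 or st[i,0]<100: continue
    ys,xs=np.nonzero(lab==i); 
    for z in (36.7,45,51,79.5):
        P=onz(c,np.array(g(xs,ys)).T,z,True)[:,:2]; mu=P.mean(0); w,V=np.linalg.eigh(np.cov((P-mu).T)); d=V[:,1]*np.sign(V[1,1]); pr=(P-mu)@d
        print(st[i],z,mu.round(1),'dir',an(d).round(3),'ends',(mu+d*pr.min()).round(1),(mu+d*pr.max()).round(1),'w',np.ptp((P-mu)@V[:,0]).round(1))
for z,pts in((36.7,[g(95,290),g(718,310),g(400,-5),g(400,598)]),(51,[g(203,300),g(610,295),g(395,95),g(420,505)])):
    P=onz(c,pts,z,True); print(z,P.round(1),(P[0]+P[1])[:2]/2,(P[2]+P[3])[:2]/2, np.linalg.norm(P[0]-P[1]))
print(depthpt(c,[g(150,250),g(660,400),g(250,300),g(540,400),g(400,300),g(340,450),(300,70)],True).round(1))
```

```text
[ 528   39   76   92 3035] 36.7 [568.  183.5] dir 0.72 ends [563.6 179.7] [572.1 187.2] w 3.4
[ 528   39   76   92 3035] 45 [567.4 182.9] dir 0.72 ends [563.1 179.2] [571.4 186.5] w 3.3
[ 528   39   76   92 3035] 51 [566.9 182.4] dir 0.72 ends [562.7 178.8] [570.9 185.9] w 3.2
[ 528   39   76   92 3035] 79.5 [564.8 180.3] dir 0.72 ends [561.1 177. ] [568.3 183.3] w 2.8
[ 387  109   87  208 4854] 36.7 [551.1 172.8] dir 1.027 ends [545.1 162.9] [557.2 182.9] w 2.6
[ 387  109   87  208 4854] 45 [551.  172.5] dir 1.027 ends [545.2 162.9] [556.9 182.3] w 2.5
[ 387  109   87  208 4854] 51 [551.  172.3] dir 1.027 ends [545.3 162.9] [556.7 181.8] w 2.5
[ 387  109   87  208 4854] 79.5 [550.7 171.3] dir 1.027 ends [545.6 162.9] [555.8 179.7] w 2.2
36.7 [[514.5 172.7  36.7]
 [578.9 156.4  36.7]
 [553.  196.5  36.7]
 [539.1 133.1  36.7]] [546.69598919 164.57495254] [546.04898521 164.77280587] 66.48548517514166
51 [[526.8 168.7  51. ]
 [566.9 160.5  51. ]
 [550.1 184.8  51. ]
 [543.6 143.6  51. ]] [546.81635628 164.57169688] [546.85398548 164.17167332] 40.95130069694185
[[521.8 175.3  42.7]
 [570.3 148.5  43. ]
 [531.5 167.6  52.4]
 [557.8 151.4  50.6]
 [546.4 164.2  80.3]
 [538.3 152.2  80.4]
 [543.5 211.6  34.3]]
```

Request:
drive_tool(steps=[{"delta_pos":[23,15.5,0],"yaw":0,"hand":60},{"delta_pos":[23,15.5,0],"yaw":0,"hand":60},{"delta_pos":[23,15.5,0],"yaw":0,"hand":60},{"delta_pos":[23,15.5,0],"yaw":0,"hand":60},{"delta_pos":[0,0,0],"yaw":0,"hand":60}])

```text
clock: 3.0
eef_pos: [630.6, 162.2, 143.8]
eef_rot: [3.139, -0.001, 1.359]
wrist_force: [-1.2, 0.1, -0.5]
finger_gap: 60.1
```

Request:
drive_tool(steps=[{"delta_pos":[0,0,0],"yaw":0,"hand":60},{"delta_pos":[0,0,0],"yaw":0,"hand":60}])

```text
clock: 3.17
eef_pos: [627.6, 160.1, 143.4]
eef_rot: [3.141, -0.0, 1.358]
wrist_force: [-0.1, -1.1, 0.1]
finger_gap: 59.9
```

Run:
```python
from h import *
c=shot('wrist','w3'); s=manip.read_state(); print(s['clock'],s['eef_pos'],s['eef_rot'],c['position'])
cv2.imwrite('pics/w3b.png',cv2.resize(cv2.imread('pics/w3.png'),(800,500)))
```

```text
3.2167 [627.41851593 160.01689864 143.37782306] [ 3.14093337e+00 -2.12366846e-04  1.35792518e+00] [642.06324912 225.21393842 306.27973669]
```

View pics/w3b.png

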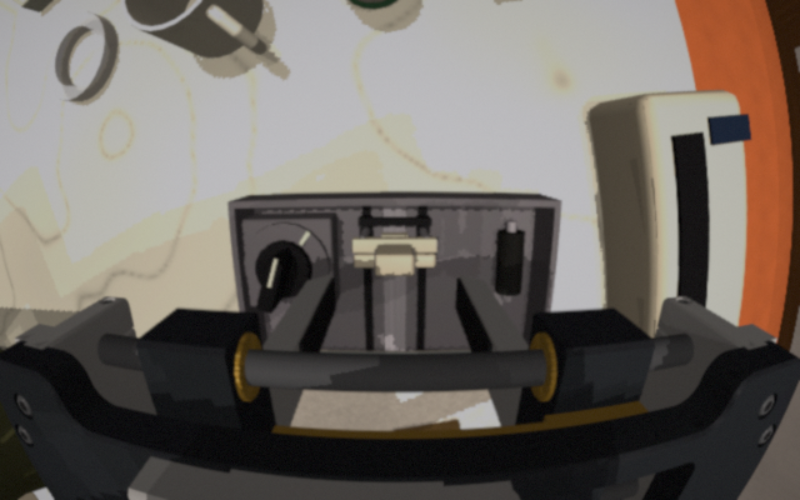

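The tab, at (395,258), is centred between the fingers at x 333 and 457. Descending to grip.

Request:
drive_tool(steps=[{"delta_pos":[0,0,-20],"yaw":0,"hand":60},{"delta_pos":[0,0,-20],"yaw":0,"hand":60},{"delta_pos":[0,0,-20],"yaw":0,"hand":60},{"delta_pos":[0,0,-8],"yaw":0,"hand":60},{"delta_pos":[0,0,0],"yaw":0,"hand":60}])

```text
clock: 3.63
eef_pos: [626.6, 160.2, 73.3]
eef_rot: [-3.139, 0.001, 1.358]
wrist_force: [-0.6, 1.3, -0.6]
finger_gap: 59.7
```

Request:
drive_tool(steps=[{"delta_pos":[0,0,0],"yaw":0,"hand":40},{"delta_pos":[0,0,0],"yaw":0,"hand":24},{"delta_pos":[0,0,0],"yaw":0,"hand":18},{"delta_pos":[0,0,0],"yaw":0,"hand":18},{"delta_pos":[0,0,0],"yaw":0,"hand":18}], squeeze=25)

```text
clock: 4.05
eef_pos: [627.8, 160.9, 75.1]
eef_rot: [3.141, -0.0, 1.359]
wrist_force: [-0.1, 0.5, 0.4]
finger_gap: 30.0
```

Request:
drive_tool(steps=[{"delta_pos":[0,0,0],"yaw":0,"hand":18},{"delta_pos":[0,0,0],"yaw":0,"hand":18},{"delta_pos":[0,0,0],"yaw":0,"hand":18}])

```text
clock: 4.3
eef_pos: [627.5, 161.0, 74.8]
eef_rot: [-3.141, -0.0, 1.359]
wrist_force: [-4.1, -0.8, 5.4]
finger_gap: 23.7
```

Request:
drive_tool(steps=[{"delta_pos":[0,0,5],"yaw":0,"hand":18},{"delta_pos":[0,0,5],"yaw":0,"hand":18},{"delta_pos":[0,0,5],"yaw":0,"hand":18},{"delta_pos":[0,0,0],"yaw":0,"hand":18},{"delta_pos":[0,0,0],"yaw":0,"hand":18}])

```text
clock: 4.72
eef_pos: [627.4, 160.9, 89.6]
eef_rot: [-3.141, 0.0, 1.359]
wrist_force: [-2.3, 1.5, -2.9]
finger_gap: 23.9
```

Run:
```python
from h import *
c=shot('wrist','w4'); s=manip.read_state(); print(s['clock'],s['eef_pos'],s['wrist_force'],s['finger_gap'])
cv2.imwrite('pics/w4b.png',cv2.resize(cv2.imread('pics/w4.png')[120:300,160:480],None,fx=2.5,fy=2.5))
```

```text
4.7667 [627.42565585 160.89645985  89.30937439] [-1.07442021  1.59093664 -2.53155351] 23.80505644625897
```

View pics/w4b.png

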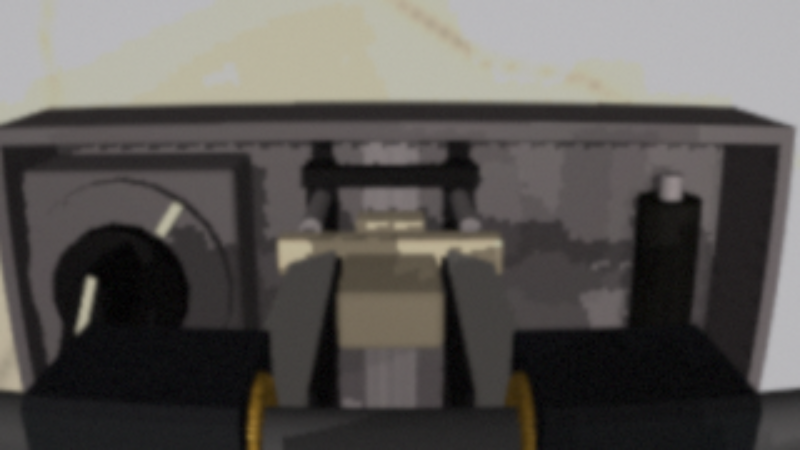

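Request:
drive_tool(steps=[{"delta_pos":[-2.1,-9.8,0],"yaw":0,"hand":18},{"delta_pos":[-2.1,-9.8,0],"yaw":0,"hand":18},{"delta_pos":[-2.1,-9.8,0],"yaw":0,"hand":18},{"delta_pos":[-2.1,-9.8,0],"yaw":0,"hand":18},{"delta_pos":[-2.1,-9.8,0],"yaw":0,"hand":18}])

```text
clock: 5.18
eef_pos: [616.7, 110.6, 89.4]
eef_rot: [-3.141, 0.0, 1.358]
wrist_force: [-1.6, 2.9, -0.9]
finger_gap: 23.4
```

Request:
drive_tool(steps=[{"delta_pos":[-2.1,-9.8,0],"yaw":0,"hand":18},{"delta_pos":[-2.1,-9.8,0],"yaw":0,"hand":18},{"delta_pos":[0,0,-4],"yaw":0,"hand":18},{"delta_pos":[0,0,-5],"yaw":0,"hand":18},{"delta_pos":[0,0,-4],"yaw":0,"hand":18}])

```text
clock: 5.6
eef_pos: [612.7, 91.8, 75.8]
eef_rot: [-3.141, 0.001, 1.359]
wrist_force: [-3.4, -0.4, -1.9]
finger_gap: 23.6
```

Request:
drive_tool(steps=[{"delta_pos":[0,0,0],"yaw":0,"hand":18},{"delta_pos":[0,0,0],"yaw":0,"hand":18}])

```text
clock: 5.77
eef_pos: [612.8, 92.3, 76.1]
eef_rot: [-3.141, 0.0, 1.359]
wrist_force: [-3.3, -0.2, -2.6]
finger_gap: 24.0
```

Run:
```python
from h import *
c=shot('wrist','w5'); s=manip.read_state(); print(s['clock'],s['eef_pos'],s['wrist_force'],s['finger_gap'])
cv2.imwrite('pics/w5b.png',cv2.resize(cv2.imread('pics/w5.png')[60:300,160:480],None,fx=2.5,fy=2.5))
crop('scene0',225,170,390,300,4.8)
shot('scene','s5');crop('s5',290,190,390,290,6)
```

```text
5.8167 [612.84683331  92.3897173   76.30355439] [-2.55323907 -0.40125395 -2.20183793] 23.490456198942567
```

View pics/w5b.png

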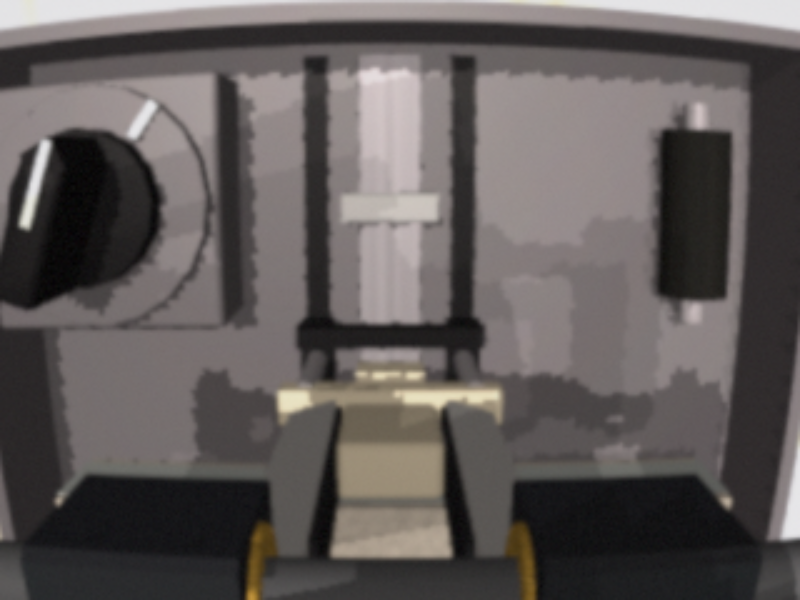

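View pics/s5_c290.png

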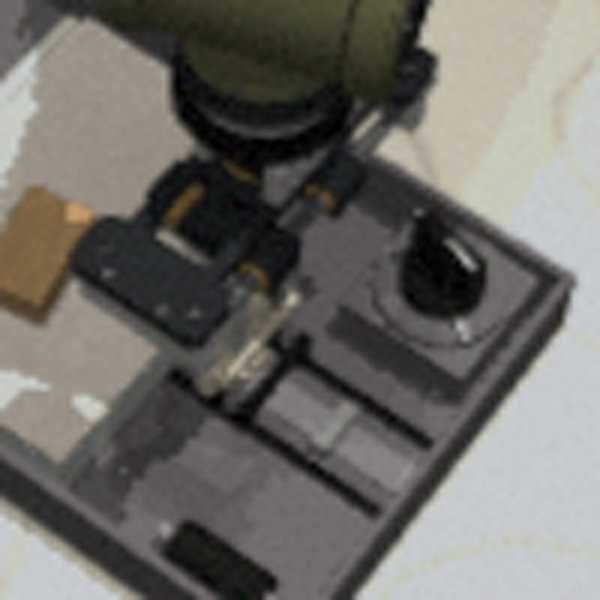

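The stop has passed the bump and is nearly down. Closing in gently while watching the force.

Request:
drive_tool(steps=[{"delta_pos":[-0.84,-3.9,0],"yaw":0,"hand":18},{"delta_pos":[-0.84,-3.9,0],"yaw":0,"hand":18},{"delta_pos":[-0.84,-3.9,0],"yaw":0,"hand":18},{"delta_pos":[-0.21,-1,0],"yaw":0,"hand":18}])

```text
clock: 6.2
eef_pos: [610.0, 79.0, 76.5]
eef_rot: [-3.142, -0.0, 1.358]
wrist_force: [-2.7, 1.6, -2.2]
finger_gap: 23.8
```

Request:
drive_tool(steps=[{"delta_pos":[-0.21,-1,0],"yaw":0,"hand":18},{"delta_pos":[-0.21,-1,0],"yaw":0,"hand":18}])

```text
clock: 6.37
eef_pos: [609.7, 77.5, 76.5]
eef_rot: [-3.142, -0.0, 1.359]
wrist_force: [-2.8, 1.5, -2.1]
finger_gap: 23.5
```

Request:
drive_tool(steps=[{"delta_pos":[-0.21,-1,0],"yaw":0,"hand":18},{"delta_pos":[0,0,0],"yaw":0,"hand":18}])

```text
clock: 6.53
eef_pos: [609.5, 76.5, 76.4]
eef_rot: [-3.141, 0.0, 1.359]
wrist_force: [-2.6, 1.8, -2.7]
finger_gap: 23.7
```

Request:
drive_tool(steps=[{"delta_pos":[-0.21,-1,0],"yaw":0,"hand":18},{"delta_pos":[0,0,0],"yaw":0,"hand":18}])

```text
clock: 6.7
eef_pos: [609.2, 75.5, 76.4]
eef_rot: [-3.141, 0.0, 1.359]
wrist_force: [-3.4, 1.9, -3.1]
finger_gap: 23.8
```

Request:
drive_tool(steps=[{"delta_pos":[-0.21,-1,0],"yaw":0,"hand":18},{"delta_pos":[0,0,0],"yaw":0,"hand":18}])

```text
clock: 6.87
eef_pos: [609.1, 74.5, 76.4]
eef_rot: [-3.142, 0.0, 1.359]
wrist_force: [-3.0, 1.7, -2.5]
finger_gap: 23.6
```

Request:
drive_tool(steps=[{"delta_pos":[-0.21,-1,0],"yaw":0,"hand":18},{"delta_pos":[0,0,0],"yaw":0,"hand":18}])

```text
clock: 7.03
eef_pos: [608.9, 73.4, 76.5]
eef_rot: [-3.142, 0.0, 1.359]
wrist_force: [-2.7, 1.5, -1.8]
finger_gap: 23.7
```

Request:
drive_tool(steps=[{"delta_pos":[-0.21,-1,0],"yaw":0,"hand":18},{"delta_pos":[0,0,0],"yaw":0,"hand":18}])

```text
clock: 7.2
eef_pos: [608.7, 73.0, 76.5]
eef_rot: [3.141, -0.001, 1.359]
wrist_force: [-2.0, 4.5, -4.0]
finger_gap: 23.5
```

Run:
```python
from h import *
c=shot('wrist','w6'); s=manip.read_state(); print(s['clock'],s['eef_pos'],s['wrist_force'],s['finger_gap'])
cv2.imwrite('pics/w6b.png',cv2.resize(cv2.imread('pics/w6.png')[150:300,160:480],None,fx=2.5,fy=2.5))
```

```text
7.25 [608.73631015  72.96287947  76.45088512] [-3.2617643   4.30818023 -2.53087186] 23.973582831804162
```

View pics/w6b.png

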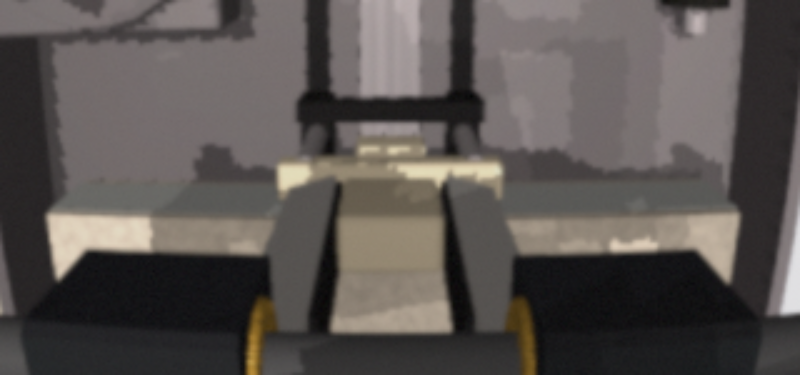

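Fy rose from 1.6 to 4.4 N and the motion stalled, so the stop is touching the pack. Lowering the last 1.7 mm and releasing.

Request:
drive_tool(steps=[{"delta_pos":[-0.1,-0.4,0],"yaw":0,"hand":18},{"delta_pos":[0,0,-1],"yaw":0,"hand":18},{"delta_pos":[0,0,-0.8],"yaw":0,"hand":18},{"delta_pos":[0,0,0],"yaw":0,"hand":18}])

```text
clock: 7.58
eef_pos: [608.7, 72.8, 74.9]
eef_rot: [3.141, -0.001, 1.359]
wrist_force: [-2.3, 6.4, -0.7]
finger_gap: 23.9
```

Request:
drive_tool(steps=[{"delta_pos":[0,0,0],"yaw":0,"hand":30},{"delta_pos":[0,0,0],"yaw":0,"hand":50},{"delta_pos":[0,0,0],"yaw":0,"hand":50},{"delta_pos":[0,0,0],"yaw":0,"hand":50}])

```text
clock: 7.92
eef_pos: [608.9, 71.9, 74.9]
eef_rot: [3.141, 0.0, 1.359]
wrist_force: [-0.3, -0.1, -0.2]
finger_gap: 46.7
```

Request:
drive_tool(steps=[{"delta_pos":[0,0,20],"yaw":0,"hand":50},{"delta_pos":[0,0,20],"yaw":0,"hand":50},{"delta_pos":[0,0,20],"yaw":0,"hand":50},{"delta_pos":[-7,-7,10],"yaw":0,"hand":50},{"delta_pos":[-14,-14,0],"yaw":0,"hand":50}])

```text
clock: 8.33
eef_pos: [589.0, 51.7, 147.3]
eef_rot: [3.137, -0.001, 1.36]
wrist_force: [-0.6, -0.2, 0.9]
finger_gap: 50.0
```

Request:
drive_tool(steps=[{"delta_pos":[-12,-9,0],"yaw":0,"hand":50},{"delta_pos":[-12,-9,0],"yaw":0,"hand":50},{"delta_pos":[0,0,0],"yaw":0,"hand":50},{"delta_pos":[0,0,0],"yaw":0,"hand":50}])

```text
clock: 8.67
eef_pos: [563.8, 32.9, 145.1]
eef_rot: [3.141, -0.0, 1.358]
wrist_force: [0.8, -0.9, -0.1]
finger_gap: 50.3
```

Run:
```python
from h import *
c=shot('wrist','w7'); s=manip.read_state(); print(s['clock'],s['eef_pos'],s['wrist_force'],s['finger_gap'],c['position'])
cv2.imwrite('pics/w7b.png',cv2.resize(cv2.imread('pics/w7.png'),(800,500)))
shot('scene','s7');crop('s7',290,190,390,290,6)
```

```text
8.7167 [564.15037974  33.25845098 144.98816884] [1.06288144 0.56277934 0.02696141] 50.0730002235939 [578.26048668  98.07643959 308.02460527]
```

View pics/w7b.png

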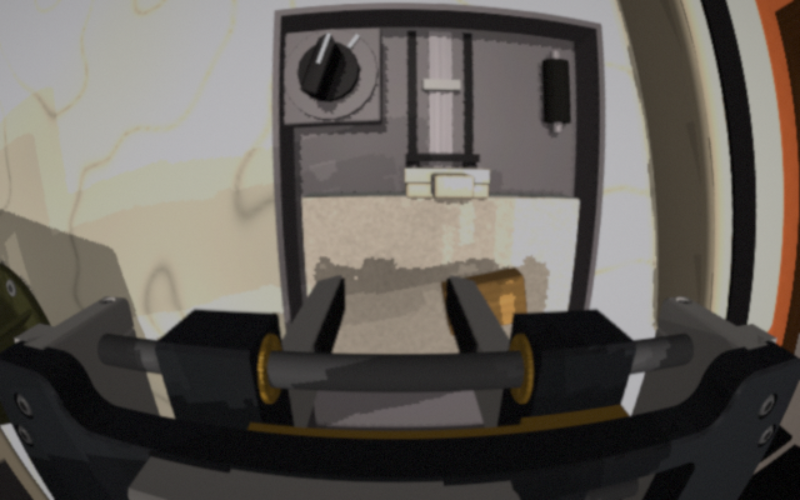

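View pics/s7_c290.png

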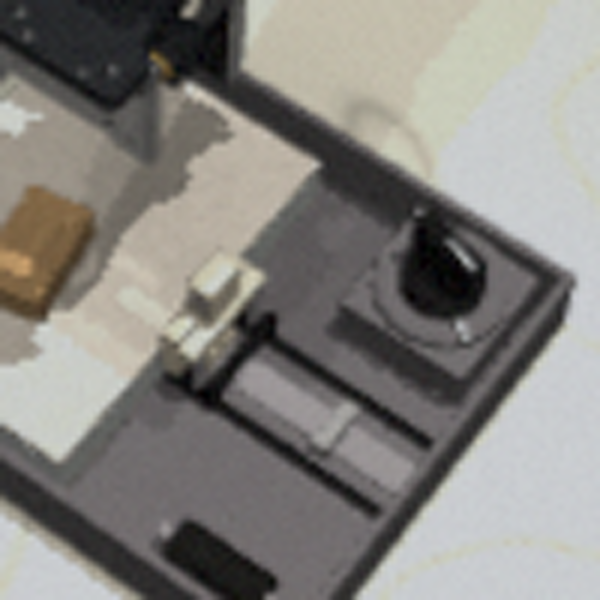

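Run:
```python
from h import *
c=load('w7')
cv2.imwrite('pics/w7d.png',cv2.resize(cv2.imread('pics/w7.png')[115:180,310:410],None,fx=8,fy=8,interpolation=cv2.INTER_CUBIC))
print(depthpt(c,[(363,148),(362,149),(364,149),(333,148),(385,146),(300,175)],True).round(1))
c=load('w1');print('before',depthpt(c,[(363.5,104.5),(365,105)],True).round(1))
```

```text
[[608.5  73.2  80.6]
 [607.6  72.6  80.7]
 [609.1  72.3  80.3]
 [587.7  75.3  53.5]
 [631.4  67.9  50.4]
 [555.   56.9  39.7]]
before [[627.1 160.6  79.8]
 [628.1 159.8  81.5]]
```

View pics/w7d.png

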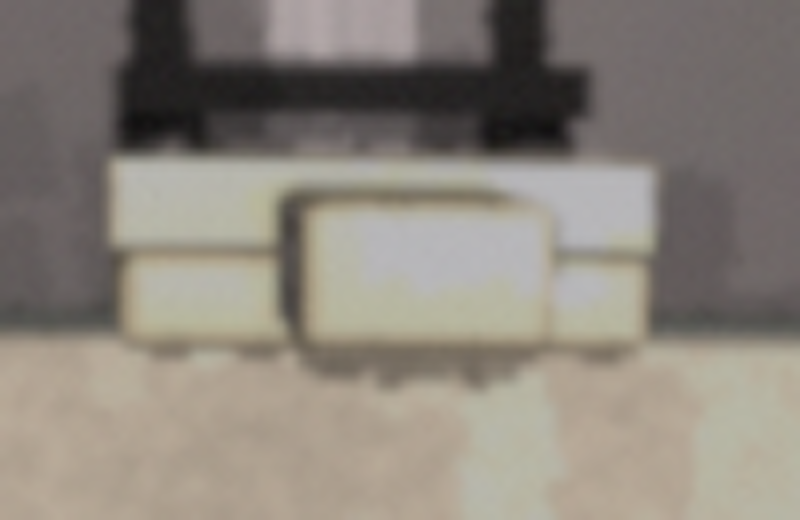

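The stop's tab top is at 80.5 mm, the same as when it was down at the start, and the face meets the pack edge. Next is the dial.

Request:
drive_tool(steps=[{"delta_pos":[-4.4,32.8,0],"yaw":-0.083,"hand":40},{"delta_pos":[-4.4,32.8,0],"yaw":-0.083,"hand":40},{"delta_pos":[-4.4,32.8,0],"yaw":-0.083,"hand":40},{"delta_pos":[-4.4,32.8,0],"yaw":-0.083,"hand":40},{"delta_pos":[0,0,0],"yaw":0,"hand":40}])

```text
clock: 9.18
eef_pos: [545.4, 169.5, 144.5]
eef_rot: [-3.141, -0.001, 1.025]
wrist_force: [-0.4, 1.1, 0.1]
finger_gap: 39.9
```

Request:
drive_tool(steps=[{"delta_pos":[0,0,-20],"yaw":0,"hand":40},{"delta_pos":[0,0,-20],"yaw":0,"hand":40},{"delta_pos":[0,0,0],"yaw":0,"hand":40},{"delta_pos":[0,0,0],"yaw":0,"hand":40}])

```text
clock: 9.52
eef_pos: [546.0, 164.4, 104.2]
eef_rot: [-3.14, 0.001, 1.027]
wrist_force: [0.9, -0.3, 1.3]
finger_gap: 40.2
```

Run:
```python
from h import *
c=shot('wrist','w8'); s=manip.read_state(); print(s['clock'],s['eef_pos'],s['eef_rot'],s['wrist_force'],s['finger_gap'],c['position'])
cv2.imwrite('pics/w8b.png',cv2.resize(cv2.imread('pics/w8.png')[120:300,160:480],None,fx=2.5,fy=2.5))
```

```text
9.5667 [546.44641806 164.44979682 105.21103113] [ 3.14150250e+00 -1.29214326e-04  1.02708786e+00] [-0.10747127  0.47105728  0.34344023] 39.983452121874556 [581.35492313 221.46158361 266.99564503]
```

View pics/w8b.png

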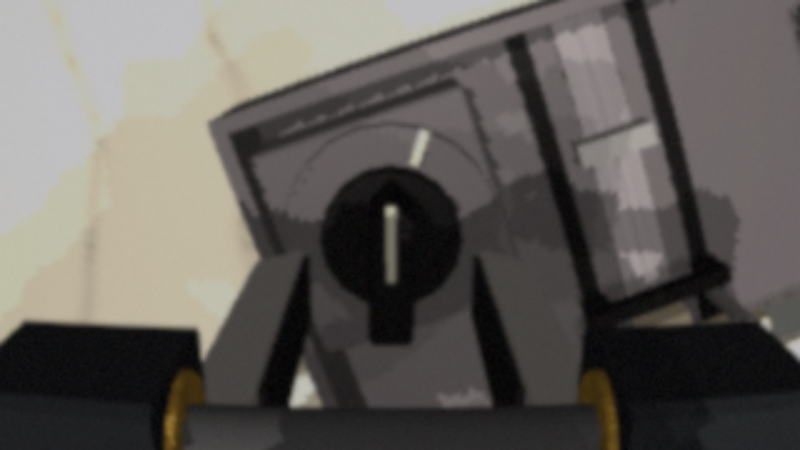

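The bar is vertical and centred between the jaws at x≈391. Descending, gripping and turning clockwise by 0.30.

Request:
drive_tool(steps=[{"delta_pos":[0,0,-16],"yaw":0,"hand":40},{"delta_pos":[0,0,-16],"yaw":0,"hand":40},{"delta_pos":[0,0,0],"yaw":0,"hand":25},{"delta_pos":[0,0,0],"yaw":0,"hand":15},{"delta_pos":[0,0,0],"yaw":0,"hand":8}], squeeze=15)

```text
clock: 9.98
eef_pos: [546.7, 164.5, 74.2]
eef_rot: [3.14, -0.001, 1.027]
wrist_force: [-0.1, -0.3, 0.5]
finger_gap: 23.4
```

Request:
drive_tool(steps=[{"delta_pos":[0,0,0],"yaw":0,"hand":8},{"delta_pos":[0,0,0],"yaw":0,"hand":8},{"delta_pos":[0,0,0],"yaw":0,"hand":8},{"delta_pos":[0,0,0],"yaw":0,"hand":8}])

```text
clock: 10.32
eef_pos: [546.1, 164.7, 73.9]
eef_rot: [3.141, -0.001, 1.027]
wrist_force: [-3.8, 1.6, 6.7]
finger_gap: 11.9
```

Request:
drive_tool(steps=[{"delta_pos":[0,0,0],"yaw":-0.075,"hand":8},{"delta_pos":[0,0,0],"yaw":-0.075,"hand":8},{"delta_pos":[0,0,0],"yaw":-0.075,"hand":8},{"delta_pos":[0,0,0],"yaw":-0.075,"hand":8},{"delta_pos":[0,0,0],"yaw":0,"hand":8}])

```text
clock: 10.73
eef_pos: [546.1, 164.8, 73.9]
eef_rot: [-3.142, -0.001, 0.722]
wrist_force: [-3.6, 1.6, 6.9]
finger_gap: 11.5
```

Request:
drive_tool(steps=[{"delta_pos":[0,0,0],"yaw":0,"hand":8},{"delta_pos":[0,0,0],"yaw":0,"hand":8}])

```text
clock: 10.9
eef_pos: [546.1, 164.8, 73.9]
eef_rot: [-3.142, -0.001, 0.727]
wrist_force: [-4.4, 2.0, 6.9]
finger_gap: 11.7
```

Run:
```python
from h import *
c=shot('wrist','w9'); s=manip.read_state(); print(s['clock'],s['eef_pos'],s['eef_rot'],s['wrist_force'],s['finger_gap'],c['position'])
cv2.imwrite('pics/w9b.png',cv2.resize(cv2.imread('pics/w9.png')[120:300,160:480],None,fx=2.5,fy=2.5))
```

```text
10.95 [546.09874634 164.79702289  73.88108318] [-3.14154345e+00 -1.06166257e-03  7.26894543e-01] [-3.71733148  1.18044424  7.09480948] 12.000913169032039 [596.60403692 208.76983805 236.86154575]
```

View pics/w9b.png

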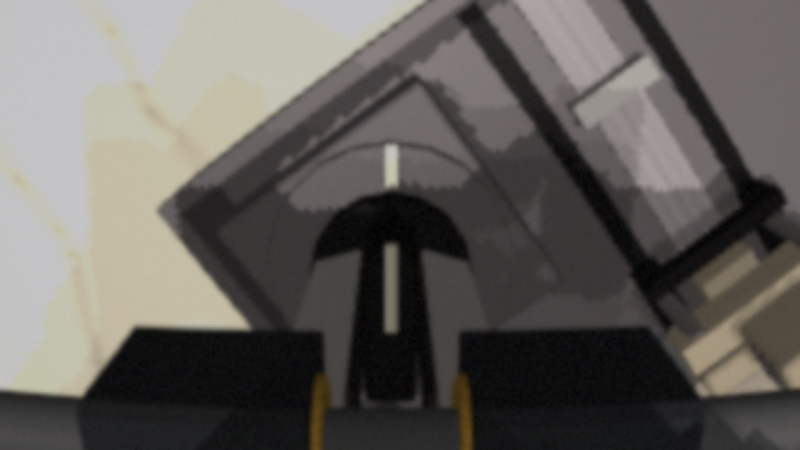

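The pointer line and the mark now both sit at x=391, on one vertical line, and the dial is aligned. Releasing, rising, and checking from above.

Request:
drive_tool(steps=[{"delta_pos":[0,0,0],"yaw":0,"hand":20},{"delta_pos":[0,0,0],"yaw":0,"hand":40},{"delta_pos":[0,0,0],"yaw":0,"hand":40},{"delta_pos":[0,0,0],"yaw":0,"hand":40}])

```text
clock: 11.28
eef_pos: [546.1, 164.3, 72.8]
eef_rot: [3.141, -0.0, 0.727]
wrist_force: [0.6, 1.2, -0.7]
finger_gap: 35.4
```

Request:
drive_tool(steps=[{"delta_pos":[0,0,20],"yaw":0,"hand":40},{"delta_pos":[0,0,20],"yaw":0,"hand":40},{"delta_pos":[0,0,20],"yaw":0,"hand":40},{"delta_pos":[0,0,20],"yaw":0,"hand":40},{"delta_pos":[-10,-15,10],"yaw":0,"hand":40}])

```text
clock: 11.7
eef_pos: [537.2, 150.7, 165.0]
eef_rot: [3.14, -0.003, 0.728]
wrist_force: [-0.8, -1.2, 0.8]
finger_gap: 39.7
```

Request:
drive_tool(steps=[{"delta_pos":[-12,-15,0],"yaw":0,"hand":40},{"delta_pos":[-14,-15,0],"yaw":0,"hand":40},{"delta_pos":[-14,0,0],"yaw":0,"hand":40},{"delta_pos":[0,0,0],"yaw":0,"hand":40},{"delta_pos":[0,0,0],"yaw":0,"hand":40}])

```text
clock: 12.12
eef_pos: [496.2, 119.4, 163.0]
eef_rot: [3.141, -0.001, 0.727]
wrist_force: [0.7, 0.4, 0.3]
finger_gap: 39.8
```

Run:
```python
from h import *
c=shot('wrist','w10'); s=manip.read_state(); print(s['clock'],s['eef_pos'],s['eef_rot'],s['wrist_force'],c['position'])
cv2.imwrite('pics/w10b.png',cv2.resize(cv2.imread('pics/w10.png'),(800,500)))
gr=cv2.cvtColor(cv2.imread('pics/w10.png'),cv2.COLOR_BGR2GRAY)
K=c['intrinsics']; Rm=Ro.from_euler('xyz',c['attitude']).as_matrix()
p=Rm.T@(np.array([546.6,164.4,50])-c['position']); r=np.hypot(p[0],p[1]); t=np.arctan2(r,p[2]); u,v=(K[:2,2]+K[0,0]*t*p[:2]/r).astype(int)
x0,y0=u-40,v-35; sub=cv2.resize(gr[y0:y0+70,x0:x0+80],None,fx=8,fy=8,interpolation=cv2.INTER_CUBIC); cv2.imwrite('pics/w10d.png',sub)
n,lab,st,ce=cv2.connectedComponentsWithStats((sub>140).astype(np.uint8))
for i in range(1,n):
    if st[i,4]<400 or st[i,4]>9000: continue
    ys,xs=np.nonzero(lab==i); uv=np.stack([x0+(xs+.5)/8-.5,y0+(ys+.5)/8-.5],1)
    for z in (43,79.5):
        P=onz(c,uv,z,True)[:,:2]; mu=P.mean(0); w,V=np.linalg.eigh(np.cov((P-mu).T)); d=V[:,1]*np.sign(V[1,1])
        a=mu-[546.6,164.4]; print(st[i],z,mu.round(1),'dir',np.arctan2(d[1],d[0]).round(3),'from axis',np.arctan2(a[1],a[0]).round(3),np.hypot(*a).round(1))
shot('top','t10');crop('t10',240,115,400,235,5)
```

```text
12.1667 [496.53427749 119.5859731  162.92028156] [ 3.14122313e+00 -6.31164439e-04  7.26967060e-01] [ 0.56789869  0.02511592 -0.2207649 ] [546.6819792  163.48267524 325.99531975]
[ 310    0   29   95 2468] 43 [567.4 183. ] dir 0.713 from axis 0.73 27.9
[ 310    0   29   95 2468] 79.5 [564.7 180.5] dir 0.713 from axis 0.726 24.3
[ 315  115   16  189 2949] 43 [553.3 170.7] dir 0.725 from axis 0.759 9.2
[ 315  115   16  189 2949] 79.5 [552.4 169.8] dir 0.725 from axis 0.747 8.0
[   0  453   78  107 4489] 43 [504.1 172.5] dir 1.223 from axis 2.953 43.3
[   0  453   78  107 4489] 79.5 [509.5 171.3] dir 1.223 from axis 2.956 37.7
```

View pics/w10b.png

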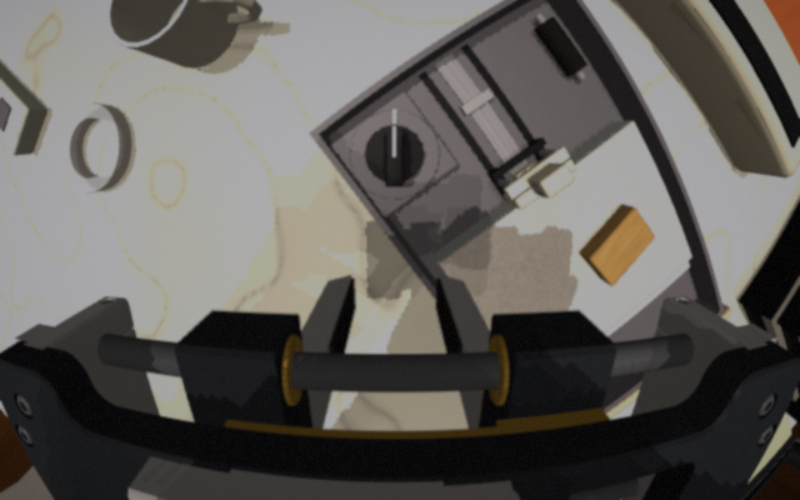

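View pics/w10d.png

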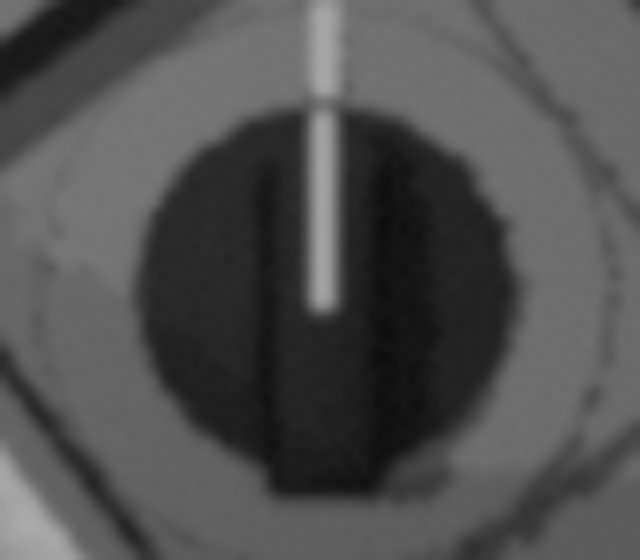

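View pics/t10_c240.png

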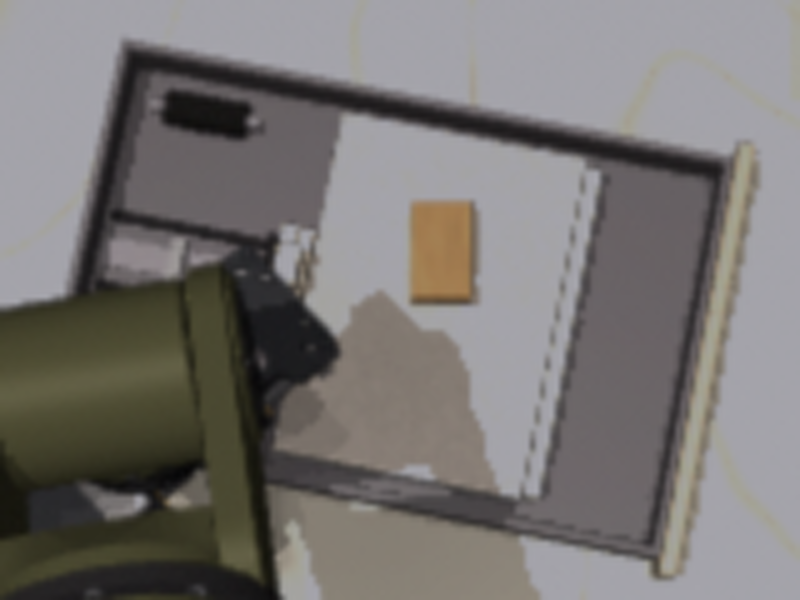

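The pointer line (0.725 rad) is collinear with the mark (0.713–0.730). The box, pack and roller are where they were, and the arm is clear.

```bash
python3 -c "
from cell import manip
print(manip.sign_off())"
```

```text
the job is handed in; nothing more can be done
None
```

The end stop is snug against the pack and fully down, and the dial pointer lines up with the white mark. I handed the job in at about 12 s of the 48 s allowed.

- **End stop:** I gripped the tab, lifted it 15 mm and carried it over the bump. I then lowered it to about 1.5 mm above fully down and slid it on until it touched the pack. The push rose from about 1.6 N to 4.4 N and the movement stalled after about 90 mm of travel, so I lowered it the rest of the way and released it. The tab top then measured about 80.5 mm, the same as when it was down at the start. The close view shows no gap between the stop and the pack.
- **Dial:** I turned it 0.30 rad clockwise. After release, the pointer direction measured 0.725 rad and the mark 0.713–0.730 rad, and the two lines run straight into each other in the picture.
- **Everything else:** The pack, staple box and roller look unmoved in the top view. The arm was clear of everything at hand-in.
- **Disagreements:** The brief says the mark lies 0.5 to 1.45 rad from the start, but I measured about 0.30 rad between pointer and mark. I went by the only white mark visible on the collar. The travel to contact was also about 2 mm more than the camera estimate of 88 mm, which is within the calibration error.

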